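# Set up the extension board of a bench stand on its swing-out prop leg

## Robot

A 7-joint arm with a two-finger parallel gripper is mounted at the origin on the work surface. World frame = base frame: x ahead of the robot, y to its left, z up, the work surface at z = 0. Lengths are in m, angles in rad, forces in N, time in s.
With the tool pointing down it reaches from about 0.4 to 0.85 m from the base axis. Payload 10.4 kg.
Tool frame: the origin (TCP) lies on the centre line of the jaws, within the pads' length; the fingertips stand 11 mm ahead of it and the grasp point (between the pads) lies 8 mm behind it; z points along the fingers, y is the line along which they close (so a half turn about z gives the same grasp; the last joint's range is limited). The gripper opens to 87 mm and grips with 3 to 60 N. Pads are 19 mm wide; open, the fingers measure 117 mm over their backs; the gripper's body (75 mm by 190 mm) begins 51 mm behind the grasp point.
Start: joints at [1.114, 0.332, -0.065, 1.46, 0.022, 1.35, -0.088], TCP at [0.263, -0.567, 0.234] pointing down, gripper open.
Joint ranges: [-2.6, 2.6], [-0.5, 2.12], [-1.47, 1.34], [0.16, 2.42], [-1.27, 4.41], [0.06, 2.06], [-2.6, 2.6]. Speed limits (rad/s): [2.22, 2.22, 2.79, 2.79, 3.14, 3.14, 3.14].

## Interface

Orientations are given as a unit quaternion [x, y, z, w].
In Python, from bench import r gives the robot as it stands.
- The arm moves only by the shell command python3 -m pendant 'ROWS' [OPENING] [FORCE]. ROWS is JSON, a list of rows, each a list of 4 numbers: the shift along the tool's x, y, z in m, then the turn about the tool's z in rad. A call has 1 to 8 rows; each row shifts and turns the commanded pose from where the row before left it, along the tool's axes as they then stand; what a row does not reach is not made up. A row lasts 1/12 s, in which the tool goes at most 41.7 mm and 7.16 degrees, less where a joint would pass 70% of its speed; a pose out of reach is approached as far as the arm can. A call with a gripper value outside its range is refused whole. OPENING is the opening, from 0 (shut) to 1 (fully open), set as the call begins (- or left out, the last holds). The fingers move at their own pace and stop on an object; FORCE is the grip in N (left out, the last holds). Time passes only in rows, so rows that do not move let the fingers close. It gives the time, the measured TCP pose, the force, the opening and the grip force at its end, in the units of the state.
- r.read_state(): the state, without advancing time (a new reading comes with each control period).
- r.camera(name): name is "side" or "top" or "wrist"; returns a dict with "img" (384x512x3 uint8, red, green, blue), "camera_matrix" (3x3 intrinsics, pixels), "xyz" and "attitude" of the camera in the world. Camera axes: x right, y down, z forward; pixel columns grow to the right and rows downward; lengths in m; the calibration is good to about 2 mm. A picture is of the moment at which its call begins. There is no depth.
- r.close_job(): hands the job in; it is judged then, once.
Trained networks look in the newest picture that a camera, given by its name, has taken for a name from the list of things; names that differ only in an ending like _2 or _b are one class to them, and where a whole thing is asked for, a point or a joint stands for the part that bears it (a point fixed in the world has none). Each returns a list of dicts, best first, with "score" (0 to 1); they miss things now and then, are a little off and sometimes report something else, mostly with a low value. They report only what shows in the picture. A call takes as long as a camera call. They do not tell look-alikes from the thing itself.
- r.outline_of(thing, camera): "mask" (384x512 bool, what is visible of it) and "bbox" ([centre column, centre row, width, height] in pixels, round what is visible of it).
The state is a dict: "time": time; "joint_positions": joint angles; "joint_vel": joint speeds; "joint_torque": joint torques, N m; "ee_pos": TCP position; "eef_rot": TCP orientation; "ft_force": force on the tool from outside, world axes, zero at the start; "torque": the same for the moment, N m; "width": finger opening in m; "grip_force": force on a finger pad.
Only numpy, scipy, OpenCV 4.12 (cv2) and the standard library are available. Lean on these libraries where they do the work, as an engineer would, in place of code of your own. Each camera call takes 0.05 s, during which the arm holds its last target. There are 200 camera calls.

## Task

Set up the wooden stand's extension: push its folded prop leg, the gate hinged on the front panel, all the way round until it meets its stop, so that it stands straight out from the front. Then push the loose board forward along its guide rails, out over the leg, until its front edge butts against the upturned toe of the leg, and leave it lying flat there. Leave the other things on the bench where they are.

Things in the scene. Friction and masses are not known exactly. Their poses are not given: they have to be found in the camera images.
- stand: low grey wooden stand fixed to the bench, 160 wide (own x), 240 deep (own y), 120 high. Origin: bench level, middle of the foot of its front panel; +y points straight out of the front, z up. The leg's vertical hinge axis is at own x -25, y 14. Nothing stands in the leg's sweep (own x -35..140, y 0..175). A dark stop block is at own x -58..-36, y 0..34, z 45..95.
- stand_top (a point): middle of the stand's front top edge (own x 0, y 0, 120 high). The flat top spans own x -80..80, y -240..0; two rails 14 high run along y on it, inner faces at x -67.5 and 67.5; its front and rear are open.
- leg (a joint): leg angle about its vertical hinge, rad. 0 = folded along the front panel (leg points to the stand's +x, end 135 to +x, 55 past the stand's side); grows as it swings out (anticlockwise from above) to the stop at 1.571 (leg points to the stand's +y). Starts ajar, 0.1 to 0.5. Stiff hinge: about 0.2 N m friction (1.5 N near the toe), no spring; stays where left.
- leg_hinge (a point): point on the hinge axis at the height of the leg's top edge, 118 above the bench
- leg_toe (a point): on the leg's top edge (118 above the bench), at the foot of the toe's inner face, 148 from the hinge axis. The leg is an open wooden gate 18 thick, 160 long from the axis: top bar 90..118 above the bench, lower bar, end post from 3 up. The toe is a block 12 long (148..160 from the axis), 18 wide, 12 high on the top edge.
- board: loose wooden board 130 (own x) x 200 (own y) x 18 thick, about 0.2 to 0.45 kg, lying on the stand's top between the rails (2.5 play each side), front edge 5 to 30 behind the stand's front. Origin: centre of its underside; axes as the stand's. Home: front edge at the toe, 162 in front of the panel, 38 still on the stand, resting on the leg (2 lower than the stand's top).
- board_front (a point): middle of the board's lower front edge
- board_back (a point): middle of the board's lower rear edge, the edge to push
- glue: bystander: glue bottle, 52 across, 125 tall, near the stand on the robot's side. Origin: centre of its foot
- driver: bystander: screwdriver with yellow handle, 200 long, lying beside the stand on the far side. Origin near its middle
- tape: bystander: cardboard ring of tape, 90 across, 25 high, near the stand on the robot's side. Origin: centre of its foot
- hammer: bystander: hammer, 280 long, lying on the left of the bench. Origin near its middle
- mug: bystander: blue mug, 76 across, 90 tall, on the left of the bench. Origin: centre of its foot
- offcut: bystander: wood offcut, 90 x 45 x 30 high, on the right of the bench. Origin: centre of its underside
- clamp: bystander: steel G-clamp with red handle, about 250 long and 30 high, lying on the right of the bench. Origin: at one end of its frame
Things that resemble listed ones, but are neither listed nor needed, are in the scene too. What is shaped like the board but green or red is not meant.

How it is judged:
On the way, in this order (a step that is already met when the one before it is completed fails the run):
1. the leg is swung out to its stop while the board is still back on the stand (value of joint leg above 1.49 rad and y of board_front in the frame of stand below 0.04 m), for 0.2 s.
2. the board is pushed forward until its front edge is at the toe (value of joint leg above 1.49 rad and y of board_front in the frame of stand above 0.152 m), for 0.2 s.
At the end, for the whole second after the job is handed in: The leg is at its stop (within 0.08 rad, about 4.5 degrees), and the board lies at rest and flat (within 0.06 rad) between the rails, its front edge on the leg and within 10 mm of the inner face of the toe (all of step 2 and y of board_front in the frame of stand below 0.168 m and x of board in the frame of stand between -0.01 and 0.01 m and height (world z) of board_front between 0.112 and 0.124 m and angle between board's own z axis and vertical below 0.06 rad and linear speed of board below 0.02 m/s); the robot touches nothing.
It fails at once if a bystander is shoved more than 30 mm (distance of any of glue, tape, driver, hammer, mug, offcut, clamp from where it was at the start of the episode above 0.03 m).
It fails at once if the glue bottle or the mug is knocked over (angle between any of glue, mug's own z axis and vertical above 0.6 rad).
It also fails if it takes over 48 s, if anything falls off the work surface, if the arm or the gripper's body presses on something with over 40 N, if the wrist force passes 120 N, or if a joint passes its speed limit or range.

## Working session

There is one attempt and no reset: what is moved stays moved. The work goes in short steps, Python scripts to look and compute and a shell command to move; the robot and the scene stay as the last step left them, time stands still between calls to the robot, and variables do not carry over. Pictures are saved under pics/ and viewed, at most 10 in all, crops included, and the job is handed in when it is done.

```bash
mkdir -p pics; ls
cat > h.py <<'E'
import numpy as np,cv2
from bench import r
from scipy.spatial.transform import Rotation as R
def cam(n):
    c=r.camera(n); a=np.array(c["attitude"])
    c["R"]=R.from_quat(a).as_matrix() if a.size==4 else a.reshape(3,3)
    c["K"]=np.array(c["camera_matrix"]);c["t"]=np.array(c["xyz"]);return c
def ray(c,u,v,z):
    d=c["R"]@np.linalg.solve(c["K"],[u,v,1.]);return c["t"]+d*(z-c["t"][2])/d[2]
def proj(c,p):
    q=c["K"]@(c["R"].T@(np.array(p)-c["t"]));return q[:2]/q[2]
def save(c,n): cv2.imwrite("pics/"+n,cv2.cvtColor(c["img"],cv2.COLOR_RGB2BGR))
E
python3 - <<'E'
from h import *
s=r.read_state();print(s["time"],s["ee_pos"],s["eef_rot"],s["width"])
ims=[]
for n in("top","side"):
    c=cam(n);print(n,c["t"],c["attitude"],c["K"].tolist());ims.append(c["img"])
    for th in("stand","leg","board","glue","tape","driver"):
        print(th,[(round(o["score"],2),np.round(o["bbox"]).tolist()) for o in r.outline_of(th,n)[:3]])
    cv2.imwrite(f"pics/{n}0.png",cv2.resize(c["img"][...,::-1],(796,597)))
E
```

```text
pics
0.0 [ 0.26253402 -0.56678973  0.23275113] [ 9.76565878e-01  2.15217570e-01 -1.91958953e-04 -6.67903052e-04] 0.08702536523996121
top [ 0.31943954 -0.01892814  1.34127934] [ 0.71047362 -0.70004685  0.05222441 -0.04933807] [[434.91478063150646, 0.0, 261.40595835515956], [0.0, 434.91478063150646, 190.02344238124044], [0.0, 0.0, 1.0]]
stand [(0.82, [285.0, 177.0, 105.0, 79.0])]
leg [(0.91, [239.0, 166.0, 25.0, 60.0]), (0.31, [296.0, 175.0, 76.0, 53.0])]
board [(0.95, [356.0, 276.0, 64.0, 80.0]), (0.81, [295.0, 174.0, 77.0, 56.0]), (0.68, [274.0, 235.0, 27.0, 28.0])]
glue [(0.77, [226.0, 230.0, 20.0, 21.0])]
tape [(0.93, [273.0, 235.0, 31.0, 32.0]), (0.5, [295.0, 176.0, 74.0, 54.0])]
driver [(0.79, [293.0, 138.0, 58.0, 11.0])]
side [0.1701437  0.88242387 1.12544316] [-0.16210108  0.91638708 -0.36071987  0.06196073] [[384.3028489787894, 0.0, 256.05181751938807], [0.0, 384.3028489787894, 195.66525476361764], [0.0, 0.0, 1.0]]
stand [(0.58, [245.0, 184.0, 72.0, 72.0])]
leg [(0.92, [230.0, 208.0, 52.0, 28.0])]
board [(0.92, [253.0, 169.0, 51.0, 41.0]), (0.66, [333.0, 175.0, 54.0, 26.0]), (0.6, [292.0, 292.0, 68.0, 70.0])]
glue [(0.88, [275.0, 233.0, 16.0, 32.0])]
tape [(0.78, [288.0, 213.0, 28.0, 17.0]), (0.68, [173.0, 290.0, 32.0, 39.0]), (0.17, [219.0, 325.0, 85.0, 66.0])]
driver [(0.62, [227.0, 176.0, 13.0, 17.0])]
```

View pics/top0.png

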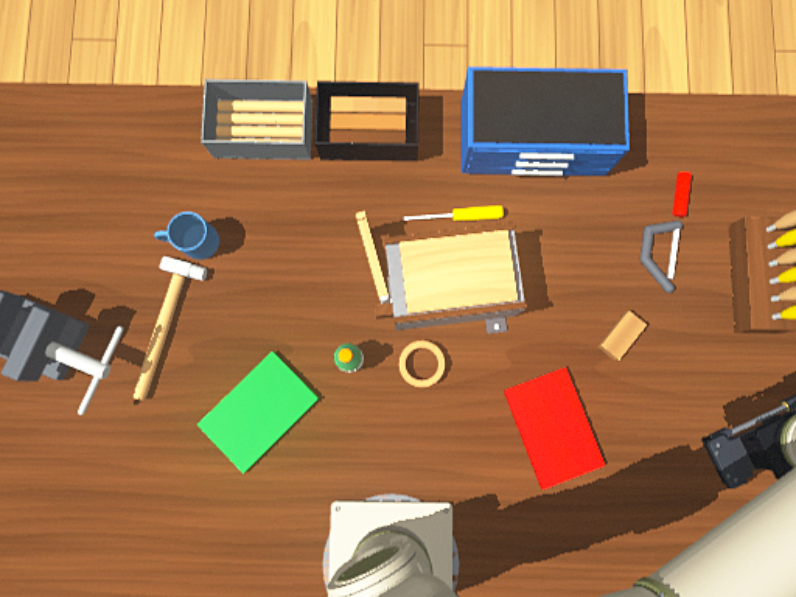

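Run:
```python
from h import *
c=cam("top")
cv2.imwrite("pics/topcrop.png",cv2.resize(c["img"][110:260,200:400,::-1],(800,600),interpolation=cv2.INTER_CUBIC))
```

```text
(no output)
```

View pics/topcrop.png

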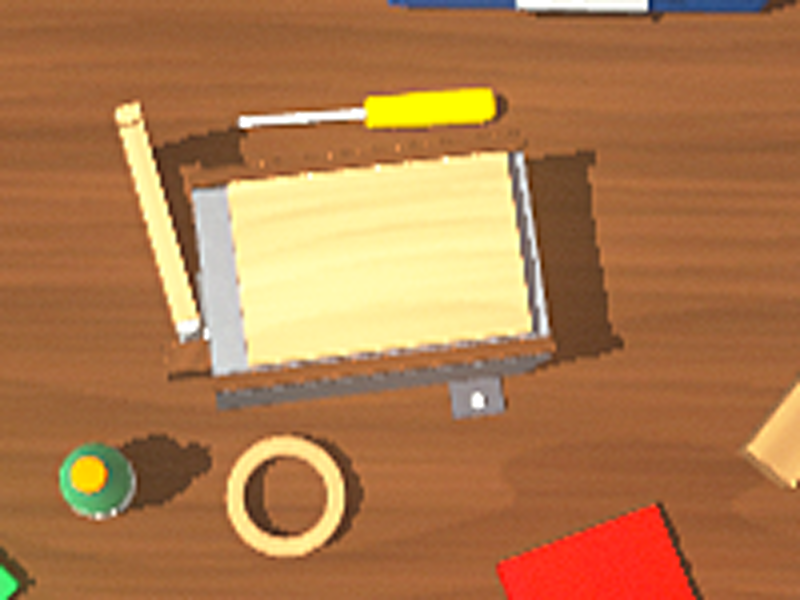

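The top view shows the stand with its front facing image left. The natural-wood board on its top is at crop (380,258), and the leg runs from its hinge at crop (188,328) to its toe at (128,112). Look-alikes for the board are the green slab at (258,412) and the red slab at (555,428) in the full picture, and timber in the bins at (265,120) and (368,120). I choose the plain wooden one between the rails on the stand, and the close crop confirms it. Next I'll calibrate the poses by fitting these corners.

```bash
cat > geo.py <<'E'
from h import *
from scipy.optimize import least_squares
c=cam("top")
px=lambda a,b:(200+a/4-.375,110+b/4-.375)
P=lambda x,y,z,s:np.array([s[0]+np.cos(s[2])*x-np.sin(s[2])*y,s[1]+np.sin(s[2])*x+np.cos(s[2])*y,z])
# unknown: stand x,y,yaw, board y front (own), leg angle
obs=[((193,188),lambda s:P(.0675,0,.12,s)),((213,375),lambda s:P(-.0675,0,.12,s)),
((230,183),lambda s:P(.065,-s[3],.138,s)),((508,152),lambda s:P(.065,-s[3]-.2,.138,s)),((533,330),lambda s:P(-.065,-s[3]-.2,.138,s)),((247,365),lambda s:P(-.065,-s[3],.138,s)),
((128,112),lambda s:P(-.025+.154*np.cos(s[4]),.014+.154*np.sin(s[4]),.130,s)),((188,328),lambda s:P(-.025,.014,.118,s))]
f=lambda s:np.concatenate([proj(c,g(s))-px(*o) for o,g in obs])
q=least_squares(f,[.6,.05,0.1,.02,.3],loss="soft_l1")
s=q.x
E
python3 - <<'E'
from geo import *
print(s.round(4),f(s).reshape(-1,2).round(1).tolist())
for n in [(0,-.3),(.154-.025,0.0)]: print(P(*n,.12,s))
for th,z in(("glue",.06),("tape",.025),("driver",.015)):
    o=r.outline_of(th,"top")[0]["bbox"];w=ray(c,o[0],o[1],z);l=P(0,0,0,s);d=w-l
    print(th,w.round(3),"own",np.round([np.cos(s[2])*d[0]+np.sin(s[2])*d[1],-np.sin(s[2])*d[0]+np.cos(s[2])*d[1]],3))
E
```

```text
[0.5244 0.0091 0.131  0.0253 0.166 ] [[-0.1, 0.4], [0.2, 0.1], [-0.6, 0.1], [-0.0, -0.1], [0.1, 0.5], [0.5, -0.0], [0.0, 0.0], [-0.1, -2.3]]
[ 0.56358599 -0.28830727  0.12      ]
[0.65228254 0.02597592 0.12      ]Traceback (most recent call last):
  File "<stdin>", line 5, in <module>
IndexError: list index out of range
```

Run:
```python
from h import *
c=cam("side")
cv2.imwrite("pics/sidecrop.png",cv2.resize(c["img"][125:275,180:380,::-1],(800,600),interpolation=cv2.INTER_CUBIC))
```

```text
(no output)
```

View pics/sidecrop.png

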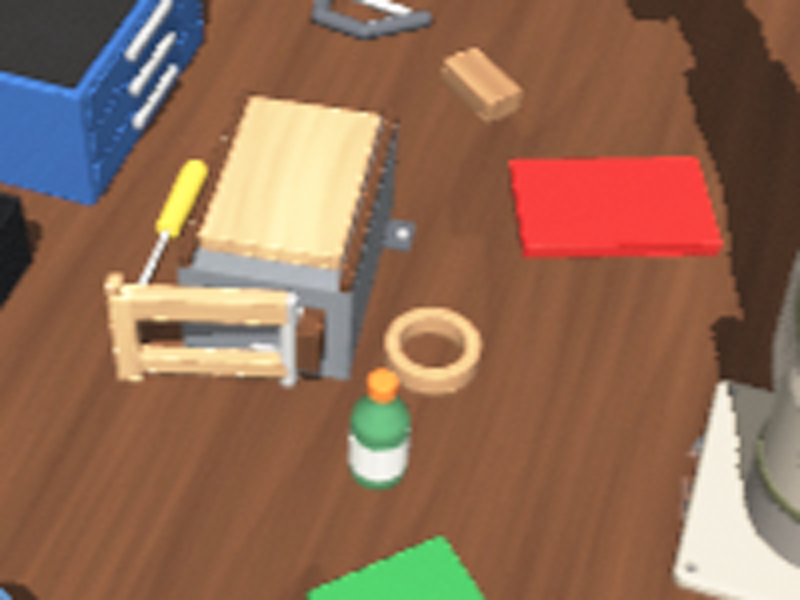

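```bash
cat > go.py <<'E'
import sys
from h import *
S=(.5244,.0091,.131)
def own(p):
    d=np.array(p[:2])-S[:2];k,n=np.cos(S[2]),np.sin(S[2]);return np.array([k*d[0]+n*d[1],-n*d[0]+k*d[1]])
def rep(x,y,z,yaw=0):  # target in stand frame, yaw of tool x about stand z
    s=r.read_state();T=R.from_quat(s["eef_rot"]).as_matrix()
    k,n=np.cos(S[2]),np.sin(S[2]);w=np.array([S[0]+k*x-n*y,S[1]+n*x+k*y,z])
    yw=np.arctan2(T[1,0],T[0,0])-S[2]
    a=S[2]+yaw;N=np.array([[np.cos(a),np.sin(a),0],[np.sin(a),-np.cos(a),0],[0,0,-1]])
    print("t",round(s["time"],2),"own",own(s["ee_pos"]).round(4),"z",round(s["ee_pos"][2],4),"yaw",round(yw,3),"turn",round(yw-yaw,3),
     "shift before turn",(T.T@(w-s["ee_pos"])).round(4),"after turn",(N.T@(w-s["ee_pos"])).round(4),"F",np.round(s["ft_force"],1),"w",round(s["width"],3))
if __name__=="__main__": rep(*map(float,sys.argv[1:]))
E
python3 -m pendant '[[0,0,0,0.1],[0,0,0,0.1],[0,0,0,0.103]]' 0 20; python3 go.py .105 .003 .2
```

```text
time: 1.15
ee_pos: [0.2627, -0.5671, 0.2336]
eef_rot: [0.998, 0.063, 0.0, 0.0]
ft_force: [-0.1, 0.5, -0.7]
width: 0.0741
grip_force: 0.0
t 1.15 own [-0.3348 -0.5371] z 0.2336 yaw -0.005 turn -0.005 shift before turn [ 0.437  -0.5424  0.0336] after turn [ 0.4398 -0.5401  0.0336] F [-0.1  0.5 -0.7] w 0.074
```

```bash
python3 -m pendant '[[0.025,-0.031,0,0],[0.025,-0.031,0,0],[0.025,-0.031,0,0],[0.025,-0.031,0,0],[0.025,-0.031,0,0],[0.025,-0.031,0,0],[0.025,-0.031,0,0],[0.025,-0.031,0,0]]'|head -2;python3 -m pendant '[[0.025,-0.031,0,0],[0.025,-0.031,0,0],[0.025,-0.031,0,0],[0.025,-0.031,0,0],[0.025,-0.031,0,0],[0.025,-0.031,0,0],[0.025,-0.031,0,0],[0,0,0,0]]'; python3 go.py .105 .003 .108
```

```text
time: 1.82
ee_pos: [0.4293, -0.2934, 0.2339]
time: 2.48
ee_pos: [0.5763, -0.0481, 0.2336]
eef_rot: [0.998, 0.07, 0.001, -0.002]
ft_force: [-0.4, 1.6, 0.1]
width: 0.0005
grip_force: 0.0
t 2.48 own [ 0.044  -0.0635] z 0.2336 yaw 0.01 turn 0.01 shift before turn [ 0.0614 -0.0654  0.126 ] after turn [ 0.061  -0.0665  0.1256] F [-0.4  1.6  0.1] w 0.0
```

```bash
python3 -m pendant '[[0.03,-0.028,0,0],[0.031,-0.028,0,0],[0,-0.01,0.02,0.01],[0,0,0.015,0],[0,0,0,0]]'|head -2; python3 go.py .105 .003 .108
python3 - <<'E'
from geo import *
c=cam("wrist")
im=cv2.resize(c["img"][...,::-1],(800,600),interpolation=cv2.INTER_CUBIC)
for x,y,z in [(.0675,0,.12),(-.0675,0,.12),(.08,0,.12),(-.025,.014,.118),(-.025+.154*np.cos(s[4]),.014+.154*np.sin(s[4]),.130)]:
    u=proj(c,P(x,y,z,s))*800/512;print(u.round());cv2.circle(im,tuple(int(a) for a in u),4,(255,0,255),2)
cv2.imwrite("pics/w1.png",im)
E
```

```text
time: 2.9
ee_pos: [0.6243, 0.0171, 0.1951]
t 2.9 own [ 0.1001 -0.0051] z 0.1951 yaw -0.008 turn -0.008 shift before turn [ 0.0053 -0.0081  0.0871] after turn [ 0.0049 -0.0081  0.0871] F [-1.1 -0.3 -1.3] w 0.0
[381. 383.]
[385. 620.]
[381. 358.]
[357. 549.]
[283. 262.]
```

View pics/w1.png

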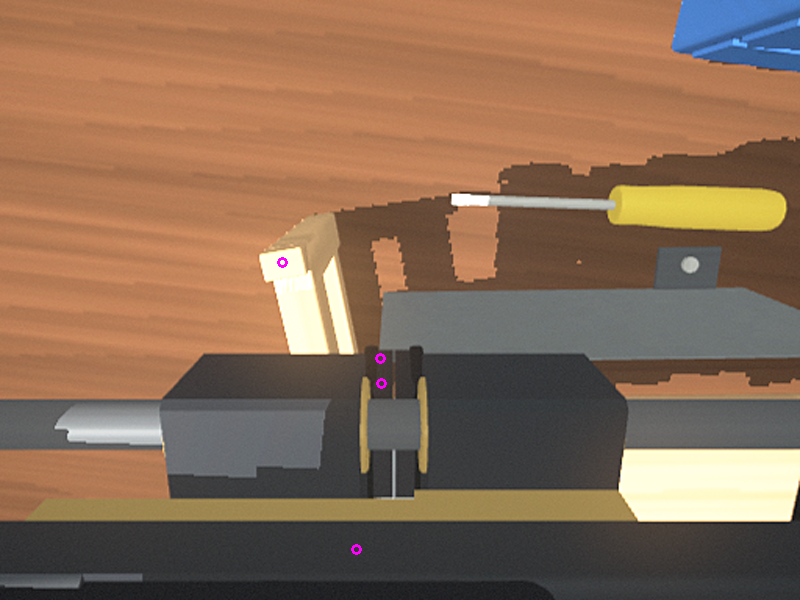

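The wrist view confirms the fit. The toe is at (283,262), on its predicted mark, and the stand's side corner is near (381,358). The space between leg and stand side is free for the fingers.

```bash
python3 -m pendant '[[0.006,-0.004,0.03,0],[0,0,0.03,0],[0,0,0.027,0],[0,0,0,0],[0,0,0,0]]'; python3 go.py .105 .003 .108
```

```text
time: 3.42
ee_pos: [0.631, 0.0198, 0.1122]
eef_rot: [0.998, 0.06, -0.0, 0.0]
ft_force: [-0.4, 0.1, 0.2]
width: 0.0003
grip_force: 0.0
t 3.42 own [ 0.1071 -0.0033] z 0.1122 yaw -0.011 turn -0.011 shift before turn [-0.0022 -0.0063  0.0042] after turn [-0.0021 -0.0063  0.0042] F [-0.4  0.1  0.2] w 0.0
```

```bash
python3 -m pendant '[[-0.003,-0.016,0.003,0],[-0.002,-0.016,0,0],[-0.002,-0.016,0,0],[-0.007,-0.018,0,0],[-0.007,-0.018,0,0],[-0.012,-0.015,0,0],[-0.012,-0.015,0,0],[0,0,0,0]]'; python3 go.py .0304 .1314 .108
```

```text
time: 4.08
ee_pos: [0.5724, 0.1319, 0.1121]
eef_rot: [0.998, 0.062, 0.002, -0.001]
ft_force: [-0.3, 0.5, -0.4]
width: 0.0001
grip_force: 0.0
t 4.08 own [0.0636 0.1155] z 0.1121 yaw -0.007 turn -0.007 shift before turn [-0.0333 -0.0157  0.004 ] after turn [-0.0332 -0.0159  0.0041] F [-0.3  0.5 -0.4] w 0.0
```

```bash
python3 -m pendant '[[-0.016,-0.008,0,0],[-0.017,-0.008,0,0],[-0.013,-0.005,0,0],[-0.012,-0.004,0,0],[-0.006,0,0,0],[0,0,0,0]]'; python3 go.py -.003 .142 .108
python3 - <<'E'
from h import *
c=cam("top")
cv2.imwrite("pics/t2.png",cv2.resize(c["img"][110:260,160:360,::-1],(800,600),interpolation=cv2.INTER_CUBIC))
E
```

```text
time: 4.58
ee_pos: [0.507, 0.1454, 0.1105]
eef_rot: [0.998, 0.06, 0.001, 0.0]
ft_force: [-0.2, -0.8, -1.3]
width: 0.0002
grip_force: 0.0
t 4.58 own [0.0005 0.1374] z 0.1105 yaw -0.01 turn -0.01 shift before turn [-0.0036 -0.0046  0.0025] after turn [-0.0035 -0.0046  0.0025] F [-0.2 -0.8 -1.3] w 0.0
```

View pics/t2.png

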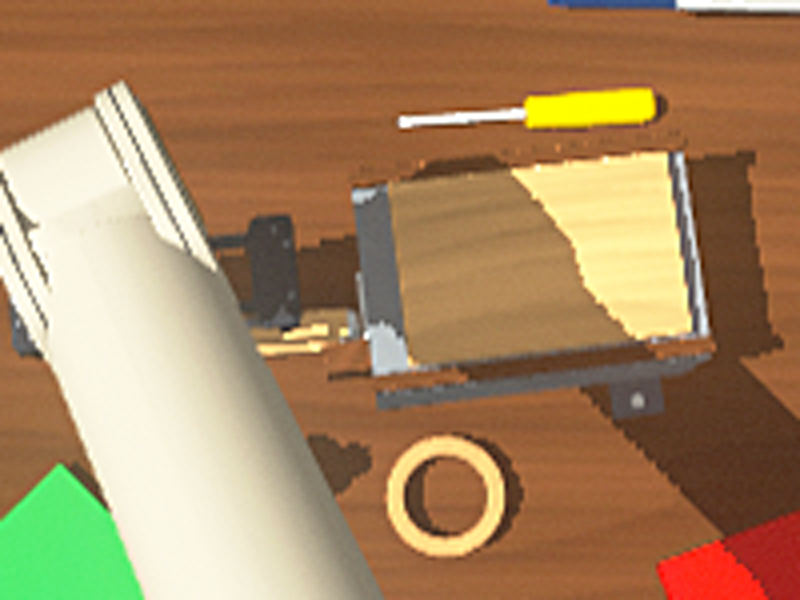

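The leg now points almost straight out at (320,335), hidden partly by the arm. I'll press it gently against its stop.

```bash
for i in 1 2 3; do python3 -m pendant '[[-0.003,0,0,0],[-0.002,0,0,0],[0,0,0,0]]'|grep force:; python3 go.py -.003 .142 .108|cut -c1-60; done
```

```text
ft_force: [1.7, -0.3, 0.7]
grip_force: 0.6
t 4.88 own [-0.0048  0.1375] z 0.1088 yaw -0.011 turn -0.011
ft_force: [20.7, 3.0, -13.0]
grip_force: 10.3
t 5.13 own [-0.0063  0.1376] z 0.1092 yaw -0.011 turn -0.011
ft_force: [43.2, 7.4, -30.1]
grip_force: 22.2
t 5.38 own [-0.0067  0.1375] z 0.11 yaw -0.012 turn -0.012 s
```

```bash
python3 -m pendant '[[0.012,0,0,0],[0.006,0,-0.03,0],[0,0,-0.04,0],[0,0,-0.04,0],[0,0,0,0]]'|head -2; python3 go.py 0 -.275 .2 1.571; python3 -c "
from h import *;print(r.read_state()['joint_positions'])"
```

```text
time: 5.8
ee_pos: [0.5119, 0.1475, 0.2259]
t 5.8 own [0.0057 0.1388] z 0.2259 yaw -0.01 turn -1.581 shift before turn [-0.0019  0.4139  0.0254] after turn [-0.4138 -0.0058  0.0259] F [0.5 0.2 1. ] w 0.0
[ 0.14389298  0.17009141 -0.56461133  1.69932731  0.09593848  1.28995255
 -1.88961815]
```

```bash
python3 -m pendant '[[0,0.035,0,0],[0,0.035,0,0],[0,0.035,0,0],[0,0.035,0,0],[0,0.035,0,0],[0,0.035,0,0],[0,0.035,0,0],[0,0.035,0,0]]' 0.75|head -2; python3 -m pendant '[[0,0.035,0,0],[0,0.035,0,0],[0,0.035,0,0],[0,0.03,0,0],[0,0,0,-0.11],[0,0,0,-0.11],[0,0,0,-0.11],[0,0,0,-0.11]]'|head -2;python3 -m pendant '[[0,0,0,-0.11],[0,0,0,-0.11],[0,0,0,-0.11],[0,0,0,-0.11],[0,0,0,-0.11],[0,0,0,-0.11],[0,0,0,-0.11],[0,0,0,-0.11]]'|head -2;python3 -m pendant '[[0,0,0,-0.11],[0,0,0,-0.11],[0,0,0,-0.04],[0,0,0,0]]'|head -2;  python3 go.py 0 -.265 .137 1.571
python3 - <<'E'
from geo import *
from go import own
c=cam("top");o=[b for b in r.outline_of("board","top")]
cv2.imwrite("pics/t3.png",cv2.resize(c["img"][110:260,200:400,::-1],(800,600),interpolation=cv2.INTER_CUBIC))
for u,v in ((245,359),(233,187)): pass
E
```

```text
time: 6.47
ee_pos: [0.5426, -0.1336, 0.2183]
time: 7.13
ee_pos: [0.5589, -0.2659, 0.2179]
time: 7.8
ee_pos: [0.5589, -0.2658, 0.2181]
time: 8.13
ee_pos: [0.5589, -0.2659, 0.218]
t 8.13 own [-0.0017 -0.2771] z 0.218 yaw 1.572 turn 0.001 shift before turn [0.0121 0.0018 0.081 ] after turn [0.0121 0.0017 0.081 ] F [0.9 0.2 0.4] w 0.065
```

View pics/t3.png

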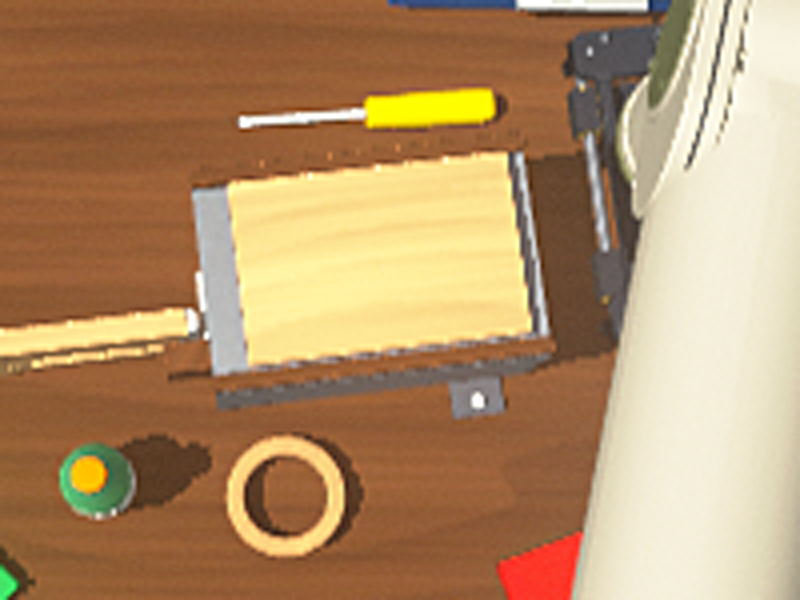

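The leg stands straight out, from (0,340) to (190,322). The board is unmoved and its rear edge runs from (508,152) to (533,330). Next I go down behind it.

```bash
python3 -m pendant '[[0,0.002,0.03,0],[0,0,0.03,0],[0,0,0.02,0],[0,0,0,0],[0,0,0,0]]'|head -2;  python3 go.py 0 -.0475 .137 1.571
```

```text
time: 8.7
ee_pos: [0.5607, -0.2654, 0.1382]
t 8.7 own [ 2.000e-04 -2.769e-01] z 0.1382 yaw 1.569 turn -0.002 shift before turn [ 0.2294 -0.0006  0.0014] after turn [ 2.294e-01 -1.000e-04  1.200e-03] F [0.2 0.3 0.8] w 0.065
```

```bash
python3 -m pendant '[[0.015,0,0,0],[0.015,0,0,0],[0.01,0,0,0],[0.01,0,0,0],[0.01,0,0,0],[0,0,0,0]]'|grep -v rot;  python3 go.py 0 -.0475 .137 1.571;python3 -m pendant '[[0.015,0,0,0],[0.015,0,0,0],[0.015,0,0,0],[0.015,0,0,0],[0.015,0,0,0],[0.015,0,0,0],[0.015,0,0,0],[0,0,0,0]]'|grep -v rot;  python3 go.py 0 -.0475 .137 1.571
```

```text
time: 9.2
ee_pos: [0.5537, -0.2034, 0.1393]
ft_force: [-0.1, 0.2, 0.1]
width: 0.0656
grip_force: 0.0
t 9.2 own [ 0.0013 -0.2145] z 0.1393 yaw 1.573 turn 0.002 shift before turn [ 0.167  -0.001   0.0023] after turn [ 0.167  -0.0013  0.0023] F [-0.1  0.2  0.1] w 0.066
time: 9.87
ee_pos: [0.5395, -0.0975, 0.1387]
ft_force: [0.6, 0.3, -0.3]
width: 0.0653
grip_force: 0.0
t 9.87 own [ 0.001  -0.1076] z 0.1387 yaw 1.574 turn 0.003 shift before turn [ 0.0601 -0.0008  0.0017] after turn [ 0.0601 -0.001   0.0017] F [ 0.6  0.3 -0.3] w 0.065
```

```bash
python3 -m pendant '[[0.012,0,0,0],[0.012,0,0,0],[0.012,0,0,0],[0.009,0,0,0],[0,0,0,0]]'|grep -v rot;  python3 go.py 0 -.0475 .137 1.571
python3 - <<'E'
from h import *
t=cam("top")["img"][120:220,170:370,::-1];s=cam("side")["img"][150:250,170:370,::-1]
cv2.imwrite("pics/t4.png",np.vstack([cv2.resize(i,(600,300),interpolation=cv2.INTER_CUBIC) for i in(t,s)]))
E
```

```text
time: 10.28
ee_pos: [0.5337, -0.0546, 0.1386]
ft_force: [0.8, 0.7, 0.1]
width: 0.0655
grip_force: 0.0
t 10.28 own [ 0.0009 -0.0644] z 0.1386 yaw 1.573 turn 0.002 shift before turn [ 0.0169 -0.0009  0.0016] after turn [ 0.0169 -0.0009  0.0016] F [0.8 0.7 0.1] w 0.065
```

View pics/t4.png

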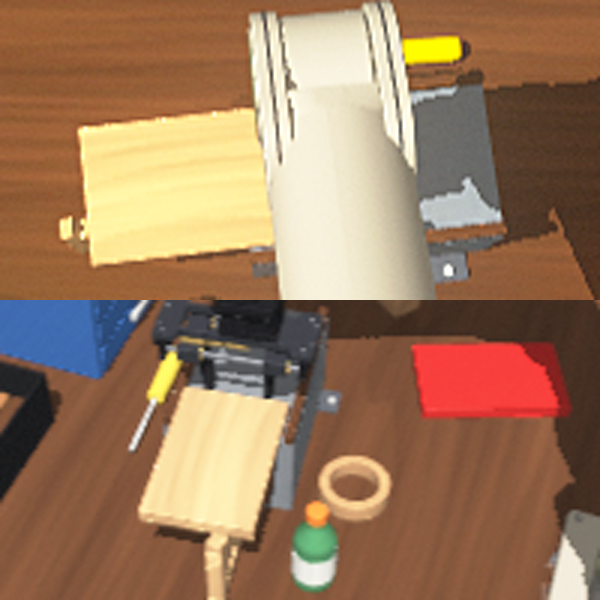

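The board slides flat on the leg. Its front edge is at x≈85 in the upper picture, with the toe at (68,228), so little is left to go.

```bash
python3 -m pendant '[[0.005,0,0,0],[0.005,0,0,0],[0,0,0,0]]'|grep ft_;  for i in 1 2 3; do python3 -m pendant '[[0.002,0,0,0],[0.001,0,0,0],[0,0,0,0]]'|grep ft_; python3 go.py 0 -.0475 .137 1.571|cut -c1-60;done
```

```text
ft_force: [0.2, -0.5, -0.0]
ft_force: [-0.1, -0.7, 0.5]
t 10.88 own [ 0.0008 -0.0542] z 0.1385 yaw 1.57 turn -0.001 
ft_force: [0.1, -0.2, -0.3]
t 11.13 own [ 0.0008 -0.0509] z 0.1385 yaw 1.57 turn -0.001 
ft_force: [0.5, -2.4, -0.8]
t 11.38 own [ 0.0008 -0.0485] z 0.1386 yaw 1.57 turn -0.001
```

```bash
for i in 1 2; do python3 -m pendant '[[0.002,0,0,0],[0,0,0,0],[0,0,0,0]]'|grep ft_; python3 go.py 0 -.0475 .137 1.571|cut -c1-60;done
```

```text
ft_force: [1.1, -7.4, -0.7]
t 11.63 own [ 0.0008 -0.0483] z 0.1386 yaw 1.568 turn -0.003
ft_force: [1.9, -13.5, -1.4]
t 11.88 own [ 0.0007 -0.0481] z 0.1387 yaw 1.567 turn -0.004
```

Contact with the toe: the force rises with no motion. I'll back off, lift, move clear and look.

```bash
python3 -m pendant '[[-0.01,0,0,0],[-0.015,0,0,0],[-0.015,0,-0.01,0],[0,0,-0.04,0],[0,0,-0.04,0],[-0.035,0,0,0],[-0.035,0,0,0],[-0.035,0,0,0]]'|head -2; python3 -m pendant '[[-0.035,0,0,0],[-0.035,0,0,0],[-0.035,0,0,0],[0,0,0,0],[0,0,0,0]]'
python3 - <<'E'
from h import *
from go import own
c=cam("top");m=r.outline_of("board","top")
for o in m:
    if 220<o["bbox"][0]<280 and o["bbox"][1]<200:
        b=cv2.boxPoints(cv2.minAreaRect(cv2.findNonZero(o["mask"].astype(np.uint8))))
        print(o["score"],[own(ray(c,*p,.137)).round(3).tolist() for p in b])
t=c["img"][120:220,170:370,::-1];s=cam("side")["img"][150:250,170:370,::-1]
cv2.imwrite("pics/t5.png",np.vstack([cv2.resize(i,(600,300),interpolation=cv2.INTER_CUBIC) for i in(t,s)]))
E
```

```text
time: 12.55
ee_pos: [0.5503, -0.1791, 0.2297]
time: 12.97
ee_pos: [0.5629, -0.2845, 0.2278]
eef_rot: [0.661, 0.75, 0.0, -0.001]
ft_force: [-0.5, 1.2, 0.2]
width: 0.0653
grip_force: 0.0
0.88 [[0.064, 0.167], [0.065, -0.037], [-0.067, -0.037], [-0.068, 0.164]]
```

View pics/t5.png

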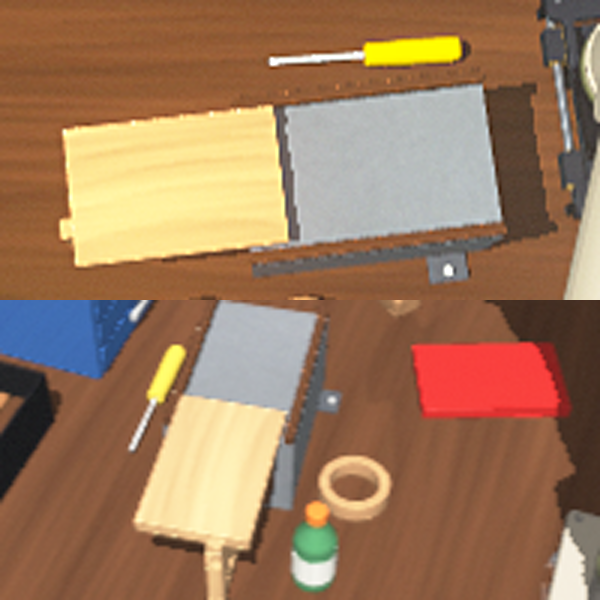

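The board lies flat between the rails with its front edge against the toe at (68,228). Its rear edge is on the stand at x≈285, and the robot is clear.

```bash
python3 -c "
from bench import r
print(r.close_job())"
```

```text
the job is handed in; nothing more can be done
None
```

The leg is pushed out to its stop and the board lies flat on it with its front edge against the toe; no other objects were touched, and the job was handed in at about 13 s (no verdict was returned).

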